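# Thread the tape roll onto the craft carrier and hold the carrier up

## Task

Thread the orange roll of tape onto the empty post of the wooden craft carrier, so that it lies flat at the foot of the post, and let go of it. Then take the carrier by its upright grip, lift it straight up until its feet are about 12 cm above the table, and finish while holding it there, still and level, with the tub in its well and the roll on its post. Leave the blue roll and the other things on the table alone, and do not tip the carrier on the way.

Things in the scene. Friction and masses are not known exactly. Their poses are not given: they have to be found in the camera images.
- carrier: Light wooden craft carrier, loose, 0.34 to 0.46 kg empty. Origin: on the table at the centre of its underside (four rubber feet 5 mm high). Base board 110 (x) x 316 (y) mm, its upper face 16 mm above the origin. In the middle stands an upright wooden grip. A square well for a tub lies at y = +105 mm, a round post at y = -105 mm. z is up.
- post_tip (a point): Top of the carrier's upright post: round, 22 mm in diameter, tip tapered to 14 mm over its last 10 mm; 72 mm above the carrier's origin. A collar 38 mm across and 19 mm above the carrier's origin surrounds the foot; a threaded roll rests on it. Axes as the carrier's.
- grip (a point): A point on the middle line of the carrier's upright grip, 18 mm below its top (the top is 155 mm above the carrier's origin). The grip is a flat upright board 18 mm thick along the carrier's x and 46 mm wide along the carrier's y; take it across its thickness. Axes as the carrier's.
- well (a point): Centre of the floor of the square well, 16 mm above the carrier's origin; 86 mm wide inside, rim 12 mm high. Axes as the carrier's.
- orange_roll: Orange roll of tape lying flat, loose: 60 mm outside diameter, hole 34 mm through, 25 mm high, 0.08 to 0.15 kg. Origin: centre of its underside; z is the hole's axis.
- tub: Green lidded tub, loose, standing in the carrier's well: 78 mm across, 42 mm high, about 0.12 kg. Origin: centre of its underside.
- blue_roll: Blue roll of tape, same size as the orange one; a bystander. Origin: centre of its underside.
- card_deck: Deck of cards in a blue box lying flat, 66 x 98 x 30 mm; a bystander. Origin: centre of its underside.
- gold_cup: Gold-coloured cup, 67 mm across, 58 mm high; a bystander. Origin: centre of its underside.
Mind the look-alikes: they are no part of the job. Of the things that look like the orange_roll, the smallest one is meant.

How it is judged:
By the outcome, as a careful person would: the job done as asked, in the order asked, and still so for the second after the job is handed in, while the arm keeps its last pose, push and grip.
It also fails if it takes over 51 s, if anything falls off the work surface, if the arm or the gripper's body presses on something with over 40 N, if the wrist force passes 120 N, or if a joint passes its speed limit or range.

## Robot

A 6-joint arm with a two-finger parallel gripper is mounted at the origin on a cart in front of the work surface, level with it; the furniture and walls round the work are solid. World frame = base frame: x ahead of the robot, y to its left, z up, the work surface at z = 0. Lengths are in m, angles in rad, forces in N, time in s.
With the tool pointing down it reaches from about 0.375 to 0.9 m from the base axis. Payload 3.1 kg.
Tool frame: the origin (TCP) lies between the finger pads; the fingertips stand 22 mm ahead of it and the grasp point (between the pads) lies 3 mm ahead of it; z points along the fingers, y is the direction in which the jaws open and shut (so a half turn about z gives the same grasp; the last joint's range is limited). The gripper opens to 85 mm and grips with 20 to 120 N. Pads are 22 mm wide; open, the fingers measure 114 mm over their backs; the gripper's body (76 mm by 85 mm) begins 54 mm behind the grasp point. The pads swing forward as they close: fully open they stand 13 mm farther back than shut.
Start: joints at [1.056, 0.527, 1.433, -0, 1.181, -0.178], TCP at [0.206, 0.59, 0.253] pointing down, gripper open.
Joint ranges: [-3.08, 3.08], [-0.75, 2.2], [0.22, 2.44], [-1.43, 4.57], [0, 2.65], [-2.85, 2.85]. Speed limits (rad/s): [2.79, 2.79, 3.14, 3.14, 3.14, 3.14].

## Interface

Orientations are given as a unit quaternion [x, y, z, w].
In Python, from station import status, snapshot, manip gives the robot as it stands.
- The arm moves only by the tool move_arm, never from a script. Its argument "plan" is a list that holds one entry, the list of rows, each a list of 7 numbers: the turn, a rotation vector about the tool's x, y, z scaled (see below), then the shift along the tool's x, y, z scaled (see below), then the closure, from 0 (fully open) to 1 (shut). A call has exactly 8 rows; each row is the pose to reach, as a shift and turn from the pose commanded when the call began, along the tool's axes at that moment; what a row does not reach only later rows make up. The controller multiplies each number of a shift by 100 mm and each number of a turn by pi/4 rad. A row lasts 1/8 s, in which the tool goes at most 62.5 mm and 10.7 degrees, less where a joint would pass 70% of its speed; a pose out of reach is approached as far as the arm can. A call with a number of a shift or a turn outside -1 to 1 is refused whole. A call with a gripper value outside its range is refused whole. The fingers move at their own pace and stop on an object; "force" is the grip in N (left out, the last holds). Time passes only in rows, so rows that repeat a pose let the fingers close, or fill a call up. It gives the time, the measured TCP pose, the force and the opening at its end, in the units of the state.
- status.sense(): the state, without advancing time (a new reading comes with each control period).
- snapshot(name): name is "side" or "top"; returns a dict with "img" (480x640x3 uint8, red, green, blue), "depth" (480x640 float32, m along the optical axis (not along the pixel's ray), 0 where there is no reading), "mtx" (3x3 intrinsics, pixels), "k1" (the pictures are not rectified: a ray, as slopes to the right and down, at radius r is drawn at 1 + k1 r^2 times it, then the intrinsics apply), "T" (4x4, takes a point from camera to world coordinates). Camera axes: x right, y up, looking along -z (the intrinsics and any distortion apply to the point x, -y, -z); pixel columns grow to the right and rows downward; lengths in m; the calibration is good to about 2 mm. A picture is of the moment at which its call begins.
- manip.sign_off(): hands the job in, once; it reports no verdict.
The state is a dict: "t": time; "q": joint angles; "qd": joint speeds; "tau": joint torques, N m; "tcp_pos": TCP position; "tool_rot": TCP orientation; "force": force on the tool from outside, world axes, zero at the start; "ft_torque": the same for the moment, N m; "finger_gap": opening from 0.0 (shut) to 1.0 (fully open).
Only numpy, scipy, OpenCV 4.12 (cv2) and the standard library are available. Lean on these libraries where they do the work, as an engineer would, in place of code of your own. Each camera call takes 0.05 s, during which the arm holds its last target. There are 200 camera calls.

## Working session

There is one attempt and no reset: what is moved stays moved. The work goes in short steps, Python scripts to look and compute and a tool call to move; the robot and the scene stay as the last step left them, time stands still between calls to the robot, and variables do not carry over. Pictures are saved under pics/ and viewed, on a budget of 10 in all, crops included, one or two more only if the job needs it, and the job is handed in when it is done.

Besides the shell and the picture viewer there is one more tool, called after "Request:" as name([rows], argument=value, ...), one row to a line, values as JSON. move_arm: Moves the arm, as the interface text tells. Its arguments: {"type":"object","properties":{"plan":{"type":"array"},"force":{"type":"number"}},"required":["plan"]}

```bash
mkdir -p pics; ls
python3 - <<'E'
from station import status, snapshot
import cv2,numpy as np
print(status.sense())
for n in("top","side"):
    s=snapshot(n);np.savez(f"pics/{n}0.npz",**s)
    cv2.imwrite(f"pics/{n}0.png",s["img"][...,::-1]);print(n,s["mtx"],s["k1"],s["T"].round(3))
E
```

```text
pics
{'t': 0.0, 'q': array([ 1.05652581e+00,  5.28492352e-01,  1.43392451e+00, -9.54637437e-06,
        1.18139218e+00, -1.78533833e-01]), 'qd': array([-0.00048913,  0.00099093, -0.00122694, -0.00132255,  0.00257842,
        0.0015772 ]), 'tau': array([ 8.05381715e-04, -4.42335856e+01, -1.78033519e+01, -1.70950620e-04,
        8.22378730e-03,  1.32941022e-05]), 'tcp_pos': array([0.20557032, 0.58950565, 0.25231042]), 'tool_rot': array([ 1.67079141e-01,  9.85942865e-01, -1.04386817e-03, -3.72098538e-04]), 'force': array([0.03365059, 0.03073277, 0.21899484]), 'ft_torque': array([-0.07107159,  0.04590097,  0.01132259]), 'finger_gap': 1.000242267766086}
top [[507.1557891    0.         324.36836568]
 [  0.         507.1557891  243.52536672]
 [  0.           0.           1.        ]] 0.02358839905592444 [[-0.002  0.994 -0.113  0.343]
 [-1.    -0.002  0.003  0.013]
 [ 0.002  0.113  0.994  1.426]
 [ 0.     0.     0.     1.   ]]
side [[497.08983607   0.         327.93927319]
 [  0.         497.08983607 245.74868618]
 [  0.           0.           1.        ]] -0.03487228159099705 [[ 0.845  0.229 -0.483 -0.117]
 [-0.535  0.349 -0.77  -0.902]
 [-0.008  0.909  0.417  0.609]
 [ 0.     0.     0.     1.   ]]
```

View pics/top0.png

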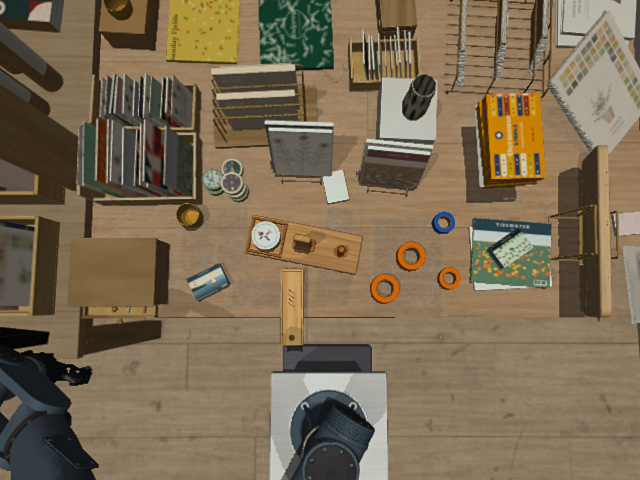

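View pics/side0.png

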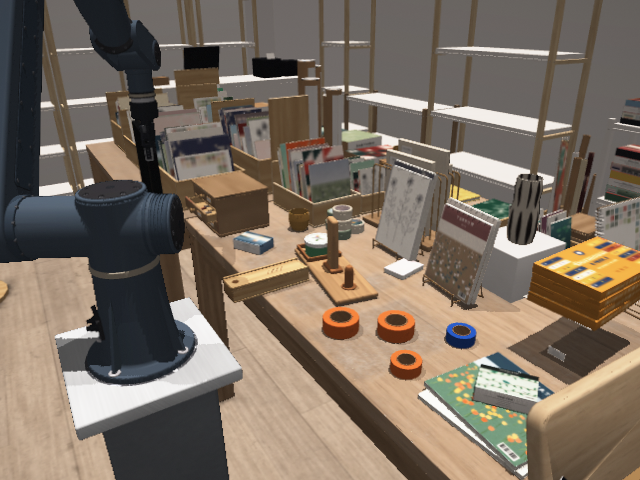

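The top view shows the tub at (266,235), the grip at about (303,243) and the post at about (341,251). The small orange roll is at (449,278), the larger look-alikes at (411,255) and (385,288), and the blue roll at (443,222). In the side view the small roll is at (405,363), the post tip at about (348,268) and the grip top at about (333,220).

```bash
cat > h.py <<'E'
import numpy as np,cv2
from scipy.spatial.transform import Rotation as R
def cloud(s):
    K=s["mtx"];v,u=np.mgrid[0:480,0:640].astype(float)
    x=(u-K[0,2])/K[0,0];y=(v-K[1,2])/K[1,1];rd=np.hypot(x,y);r=rd.copy()
    for _ in range(8): r=rd/(1+float(s["k1"])*r*r)
    f=np.where(rd>0,r/np.maximum(rd,1e-9),1);x,y=x*f,y*f;d=s["depth"]
    P=np.stack([x*d,-y*d,-d,np.ones_like(d)],-1)@s["T"].T
    P=P[...,:3];P[d==0]=np.nan
    return P
def project(s,p):
    c=np.linalg.inv(s["T"])@np.r_[p,1];x,y=c[0]/-c[2],-c[1]/-c[2];g=1+float(s["k1"])*(x*x+y*y)
    return s["mtx"][0,0]*x*g+s["mtx"][0,2],s["mtx"][1,1]*y*g+s["mtx"][1,2]
def win(P,img,c,h):
    u,v=c;sl=np.s_[v-h:v+h+1,u-h:u+h+1];return P[sl].reshape(-1,3),img[sl].reshape(-1,3).astype(int)
def orange(i): return (i[:,0]>150)&(i[:,2]<70)&(i[:,1]<140)&(i[:,0]-i[:,1]>70)
def circ(p):
    A=np.c_[2*p[:,:2],np.ones(len(p))];s=np.linalg.lstsq(A,(p[:,:2]**2).sum(1),rcond=None)[0]
    return s[:2],np.sqrt(s[2]+s[0]**2+s[1]**2)
E
python3 - <<'E'
from h import *
S={n:dict(np.load(f"pics/{n}0.npz")) for n in("top","side")}
C={n:cloud(S[n]) for n in S}
def rep(name,n,c,h,zlo,zhi,col=None):
    p,i=win(C[n],S[n]["img"],c,h);m=(p[:,2]>zlo)&(p[:,2]<zhi)
    if col: m&=col(i)
    q=p[m]
    if len(q)<3: print(name,n,len(q),"zrange",np.nanmin(p[:,2]),np.nanmax(p[:,2]));return
    r=cv2.minAreaRect(q[:,:2].astype(np.float32)*1000)
    print(name,n,len(q),"med",np.median(q,0).round(4),"rect(mm)",np.round(r[0],1),np.round(r[1],1),round(r[2],1))
for n,cs in dict(top=[(449,278),(411,255),(385,288)],side=[(405,363),(395,325),(341,322)]).items():
    for c in cs: rep("orange",n,c,22,.018,.04,orange)
rep("blue","top",(443,222),16,.018,.04);rep("table","top",(430,300),6,-.02,.02);rep("table","side",(440,340),4,-.02,.02)
rep("grip","top",(303,243),16,.135,.175);rep("grip","side",(333,222),14,.145,.175)
rep("post","top",(341,251),12,.06,.085);rep("post","side",(348,268),10,.06,.085)
rep("tub","top",(266,235),20,.045,.075);rep("tub","side",(317,242),18,.045,.075)
rep("board","top",(320,250),50,.010,.022);
# plausible base board corners
E
```

```text
orange top 195 med [ 0.406  -0.3364  0.0232] rect(mm) [ 406.3 -336.8] [55.4 57.2] 0.0
orange top 353 med [ 0.4667 -0.2284  0.031 ] rect(mm) [ 449.  -222.5] [ 75.1 117.3] 67.5
orange top 363 med [ 0.3812 -0.157   0.031 ] rect(mm) [ 397.8 -163.6] [ 75.3 116. ] 68.0
orange side 281 med [ 0.4057 -0.341   0.0254] rect(mm) [ 409.  -337.2] [58.1 56.7] 27.6
orange side 328 med [ 0.4638 -0.2391  0.0335] rect(mm) [ 470.5 -232.1] [74.6 73.8] 12.5
orange side 324 med [ 0.3764 -0.1641  0.0336] rect(mm) [ 378.2 -158.5] [73.3 73.9] 29.8
blue top 248 med [ 0.5626 -0.3233  0.0235] rect(mm) [ 562.3 -324.4] [57.3 57.4] 88.1
table top 168 med [ 0.3458 -0.285  -0.0017] rect(mm) [ 345.8 -285.2] [35.9 33.4] 89.9
table side 81 med [ 5.317e-01 -3.023e-01  3.000e-04] rect(mm) [ 532.1 -302.1] [33.  16.5] 46.1
grip top 129 med [0.502  0.0669 0.1519] rect(mm) [502.8  68. ] [44.7 18. ] 78.7
grip side 82 med [0.4986 0.0614 0.1536] rect(mm) [501.6  66.4] [44.8 19. ] 81.0
post top 45 med [ 0.4824 -0.0347  0.068 ] rect(mm) [481.6 -34.9] [18.9 16.5] 0.1
post side 60 med [ 0.4802 -0.0398  0.0677] rect(mm) [482.2 -37.1] [18.8 18.7] 26.2
tub top 646 med [0.5225 0.1709 0.0558] rect(mm) [522.6 170.1] [77.2 75.1] 45.6
tub side 416 med [0.5054 0.1544 0.0585] rect(mm) [500.9 132.7] [165.   66.3] 66.7
board top 2680 med [0.4908 0.0192 0.0148] rect(mm) [488.6  32. ] [265.8 263.6] 8.5
```

```bash
cat >> h.py <<'E'
def Rd(yaw):  # tool down, tool y at angle yaw (deg) from world x
    a=np.radians(yaw);y=np.array([np.cos(a),np.sin(a),0]);z=np.array([0,0,-1.]);return R.from_matrix(np.c_[np.cross(y,z),y,z])
def delta(p,r,tp,yaw):
    d=r.inv().apply(np.array(tp)-p)/.1;t=(r.inv()*Rd(yaw)).as_rotvec()/(np.pi/4);return np.r_[t,d].round(3)
def chain(wps,st=None):
    from station import status
    s=status.sense();p,r=s["tcp_pos"],R.from_quat(s["tool_rot"])
    yy=r.as_matrix()[:,1];print("t",s["t"],"tcp",p.round(4),"yaw",np.degrees(np.arctan2(yy[1],yy[0])).round(2),"F",s["force"].round(1),"gap",round(s["finger_gap"],3),"tilt",np.degrees(np.arccos(-r.as_matrix()[2,2])).round(2))
    for w in wps:
        d=delta(p,r,w[:3],w[3]);print(w,d.tolist(),"OVER" if abs(d).max()>1 else "");p,r=np.array(w[:3]),Rd(w[3])
E
python3 - <<'E'
from h import *
S=dict(np.load("pics/top0.npz"));P=cloud(S).reshape(-1,3)
for x0,x1,y0,y1 in[(.25,.6,.3,.8),(.25,.62,-.4,.3),(.3,.5,-.45,-.22)]:
    m=(P[:,0]>x0)&(P[:,0]<x1)&(P[:,1]>y0)&(P[:,1]<y1);k=P[m][np.argsort(-P[m][:,2])];print(k[:3].round(3),k[len(k)//20].round(3))
chain([(.26,.49,.255,52),(.33,.37,.255,45),(.39,.24,.255,45),(.42,.10,.255,45),(.44,-.04,.255,45),(.43,-.18,.255,45),(.42,-.29,.21,15),(.408,-.337,.13,-11.2)])
E
```

```text
[[0.25  0.549 0.559]
 [0.251 0.551 0.557]
 [0.251 0.547 0.555]] [0.406 0.61  0.136]
[[0.499 0.054 0.158]
 [0.504 0.084 0.158]
 [0.504 0.059 0.158]] [0.328 0.114 0.039]
[[ 0.483 -0.446  0.05 ]
 [ 0.478 -0.447  0.049]
 [ 0.486 -0.444  0.049]] [ 0.403 -0.363  0.026]
t 0.1 tcp [0.2056 0.5896 0.2524] yaw 70.76 F [ 0.4  0.4 -0.6] gap 1.0 tilt 0.11
(0.26, 0.49, 0.255, 52) [-0.002, -0.0, 0.417, -0.842, -0.761, -0.025] 
(0.33, 0.37, 0.255, 45) [0.0, 0.0, 0.156, -1.29, -0.515, 0.0] OVER
(0.39, 0.24, 0.255, 45) [0.0, 0.0, 0.0, -1.344, -0.495, 0.0] OVER
(0.42, 0.1, 0.255, 45) [0.0, 0.0, 0.0, -1.202, -0.778, 0.0] OVER
(0.44, -0.04, 0.255, 45) [0.0, 0.0, 0.0, -1.131, -0.849, 0.0] OVER
(0.43, -0.18, 0.255, 45) [0.0, 0.0, 0.0, -0.919, -1.061, 0.0] OVER
(0.42, -0.29, 0.21, 15) [0.0, 0.0, 0.667, -0.707, -0.849, 0.45] 
(0.408, -0.337, 0.13, -11.2) [0.0, 0.0, 0.582, -0.423, -0.238, 0.8]
```

Request:
move_arm([
  [[0,0,0.05,-0.1,-0.1,0,0],[0,0,0.1,-0.22,-0.2,0,0],[0,0,0.17,-0.36,-0.33,0,0],[0,0,0.24,-0.5,-0.46,0,0],[0,0,0.31,-0.64,-0.59,0,0],[0,0,0.37,-0.76,-0.69,0,0],[0,0,0.42,-0.84,-0.76,0,0],[0,0,0.42,-0.84,-0.76,0,0]],
])

```text
t: 1.1
tcp_pos: [0.2606, 0.4901, 0.2534]
tool_rot: [0.328, 0.945, 0.0, -0.0]
force: [0.6, 0.2, -1.0]
finger_gap: 0.997
```

Request:
move_arm([
  [[0,0,0.02,-0.12,-0.05,0,0],[0,0,0.04,-0.27,-0.1,0,0],[0,0,0.06,-0.42,-0.17,0,0],[0,0,0.08,-0.57,-0.23,0,0],[0,0,0.1,-0.72,-0.29,0,0],[0,0,0.13,-0.86,-0.35,0,0],[0,0,0.15,-0.95,-0.4,0,0],[0,0,0.15,-1,-0.4,0,0]],
])

```text
t: 2.1
tcp_pos: [0.3143, 0.3968, 0.2533]
tool_rot: [0.382, 0.924, -0.0, -0.0]
force: [0.5, -0.4, -0.4]
finger_gap: 0.998
```

Run:
```python
from h import *
chain([(.36,.31,.255,45),(.40,.19,.255,45),(.43,.06,.255,45),(.44,-.07,.255,45),(.43,-.19,.255,45),(.42,-.29,.21,15),(.408,-.337,.13,-11.2)])
```

```text
t 2.1 tcp [0.3143 0.3968 0.2533] yaw 45.06 F [ 0.5 -0.4 -0.4] gap 0.998 tilt 0.02
(0.36, 0.31, 0.255, 45) [-0.0, -0.0, 0.001, -0.936, -0.292, -0.017] 
(0.4, 0.19, 0.255, 45) [0.0, 0.0, 0.0, -1.131, -0.566, 0.0] OVER
(0.43, 0.06, 0.255, 45) [0.0, 0.0, 0.0, -1.131, -0.707, 0.0] OVER
(0.44, -0.07, 0.255, 45) [0.0, 0.0, 0.0, -0.99, -0.849, 0.0] 
(0.43, -0.19, 0.255, 45) [0.0, 0.0, 0.0, -0.778, -0.919, 0.0] 
(0.42, -0.29, 0.21, 15) [0.0, 0.0, 0.667, -0.636, -0.778, 0.45] 
(0.408, -0.337, 0.13, -11.2) [0.0, 0.0, 0.582, -0.423, -0.238, 0.8]
```

Request:
move_arm([
  [[0,0,0,-0.12,-0.04,0,0],[0,0,0,-0.26,-0.08,0,0],[0,0,0,-0.4,-0.12,0,0],[0,0,0,-0.54,-0.16,0,0],[0,0,0,-0.68,-0.21,0,0],[0,0,0,-0.8,-0.25,0,0],[0,0,0,-0.9,-0.28,0,0],[0,0,0,-0.95,-0.3,0,0]],
])

```text
t: 3.1
tcp_pos: [0.3607, 0.3086, 0.2533]
tool_rot: [0.382, 0.924, 0.0, 0.0]
force: [0.0, -1.3, 0.2]
finger_gap: 1.0
```

Request:
move_arm([
  [[0,0,0,-0.12,-0.07,0,0],[0,0,0,-0.26,-0.15,0,0],[0,0,0,-0.4,-0.24,0,0],[0,0,0,-0.54,-0.32,0,0],[0,0,0,-0.68,-0.41,0,0],[0,0,0,-0.82,-0.49,0,0],[0,0,0,-0.93,-0.56,0,0],[0,0,0,-1,-0.6,0,0]],
])

```text
t: 4.1
tcp_pos: [0.389, 0.1951, 0.2534]
tool_rot: [0.382, 0.924, 0.0, 0.0]
force: [0.0, 0.1, 0.4]
finger_gap: 1.005
```

Request:
move_arm([
  [[0,0,0,-0.12,-0.1,0,0],[0,0,0,-0.26,-0.21,0,0],[0,0,0,-0.4,-0.32,0,0],[0,0,0,-0.54,-0.43,0,0],[0,0,0,-0.68,-0.54,0,0],[0,0,0,-0.82,-0.66,0,0],[0,0,0,-0.93,-0.74,0,0],[0,0,0,-1,-0.8,0,0]],
])

```text
t: 5.1
tcp_pos: [0.4033, 0.068, 0.2533]
tool_rot: [0.382, 0.924, 0.0, 0.0]
force: [0.3, 0.4, 0.5]
finger_gap: 0.999
```

Request:
move_arm([
  [[0,0,0,-0.12,-0.1,0,0],[0,0,0,-0.26,-0.21,0,0],[0,0,0,-0.4,-0.32,0,0],[0,0,0,-0.54,-0.43,0,0],[0,0,0,-0.68,-0.54,0,0],[0,0,0,-0.82,-0.66,0,0],[0,0,0,-0.93,-0.74,0,0],[0,0,0,-1,-0.8,0,0]],
])

```text
t: 6.1
tcp_pos: [0.4177, -0.0591, 0.2533]
tool_rot: [0.382, 0.924, 0.0, 0.0]
force: [-0.3, -0.0, -0.3]
finger_gap: 1.002
```

Request:
move_arm([
  [[0,0,0,-0.12,-0.12,0,0],[0,0,0,-0.25,-0.25,0,0],[0,0,0,-0.38,-0.38,0,0],[0,0,0,-0.51,-0.51,0,0],[0,0,0,-0.64,-0.64,0,0],[0,0,0,-0.76,-0.76,0,0],[0,0,0,-0.86,-0.86,0,0],[0,0,0,-0.9,-0.9,0,0]],
])

```text
t: 7.1
tcp_pos: [0.4178, -0.1867, 0.2533]
tool_rot: [0.382, 0.924, 0.0, 0.0]
force: [0.4, -0.1, -0.1]
finger_gap: 1.0
```

Run:
```python
from h import *
chain([(.413,-.27,.2,15),(.408,-.337,.12,-11.2),(.408,-.337,.024,-11.2)])
```

```text
t 7.1 tcp [ 0.4178 -0.1867  0.2533] yaw 45.05 F [ 0.4 -0.1 -0.1] gap 1.0 tilt 0.01
(0.413, -0.27, 0.2, 15) [0.0, 0.0, 0.668, -0.554, -0.624, 0.533] 
(0.408, -0.337, 0.12, -11.2) [0.0, 0.0, 0.582, -0.634, -0.222, 0.8] 
(0.408, -0.337, 0.024, -11.2) [0.0, 0.0, 0.0, 0.0, 0.0, 0.96]
```

Request:
move_arm([
  [[0,0,0.08,-0.07,-0.08,0.06,0],[0,0,0.17,-0.14,-0.16,0.13,0],[0,0,0.26,-0.22,-0.25,0.21,0],[0,0,0.36,-0.3,-0.34,0.29,0],[0,0,0.46,-0.38,-0.43,0.37,0],[0,0,0.56,-0.46,-0.52,0.45,0],[0,0,0.67,-0.55,-0.62,0.53,0],[0,0,0.67,-0.55,-0.62,0.53,0]],
])

```text
t: 8.1
tcp_pos: [0.4128, -0.2688, 0.1998]
tool_rot: [0.609, 0.793, 0.0, -0.001]
force: [-0.1, 0.8, -0.1]
finger_gap: 1.001
```

Request:
move_arm([
  [[0,0,0.08,-0.08,-0.03,0.1,0],[0,0,0.17,-0.18,-0.06,0.22,0],[0,0,0.26,-0.28,-0.1,0.36,0],[0,0,0.35,-0.38,-0.13,0.5,0],[0,0,0.44,-0.48,-0.17,0.62,0],[0,0,0.52,-0.57,-0.2,0.72,0],[0,0,0.58,-0.63,-0.22,0.8,0],[0,0,0.58,-0.63,-0.22,0.8,0]],
])

```text
t: 9.1
tcp_pos: [0.4079, -0.3346, 0.1201]
tool_rot: [0.772, 0.636, 0.0, -0.001]
force: [0.6, -0.3, 0.4]
finger_gap: 1.002
```

Run:
```python
from h import *
from station import snapshot
chain([(.4077,-.337,.025,-11.2)])
a=snapshot("top")["img"];b=snapshot("side")["img"]
f=lambda i,u,v:cv2.resize(i[v-50:v+50,u-65:u+65],(390,300),interpolation=cv2.INTER_CUBIC)
cv2.imwrite("pics/near1.png",np.vstack([f(a,449,278),f(b,405,340)])[...,::-1])
```

```text
t 9.1 tcp [ 0.4079 -0.3346  0.1201] yaw -11.05 F [ 0.6 -0.3  0.4] gap 1.002 tilt 0.07
(0.4077, -0.337, 0.025, -11.2) [-0.001, -0.001, 0.003, -0.025, 0.003, 0.951]
```

View pics/near1.png

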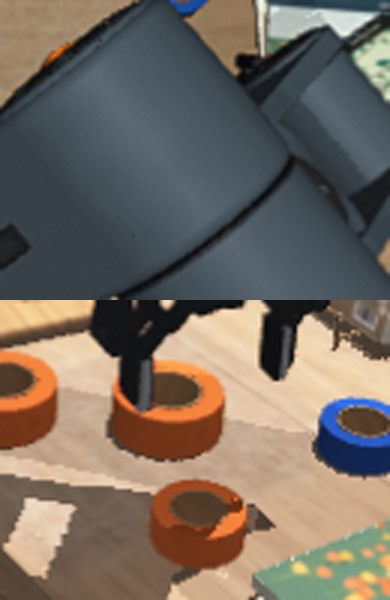

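The top view is blocked by the arm. The side crop shows the open fingers at crop (140,385) and (275,355), above the small roll at (197,522), which is undisturbed. I'll descend and grip.

Request:
move_arm([
  [[0,0,0,0,0,0.15,0],[0,0,0,-0.02,0,0.3,0],[0,0,0,-0.02,0,0.46,0],[0,0,0,-0.02,0,0.62,0],[0,0,0,-0.02,0,0.76,0],[0,0,0,-0.02,0,0.87,0],[0,0,0,-0.02,0,0.95,0],[0,0,0,-0.02,0,0.95,0]],
], force=30)

```text
t: 10.2
tcp_pos: [0.4074, -0.3368, 0.0248]
tool_rot: [0.772, 0.635, 0.0, -0.0]
force: [0.2, -0.1, 0.5]
finger_gap: 0.999
```

Request:
move_arm([
  [[0,0,0,0,0,0,0.2],[0,0,0,0,0,0,0.3],[0,0,0,0,0,0,0.4],[0,0,0,0,0,0,0.5],[0,0,0,0,0,0,0.6],[0,0,0,0,0,0,0.6],[0,0,0,0,0,0,0.6],[0,0,0,0,0,0,0.6]],
], force=30)

```text
t: 11.2
tcp_pos: [0.4079, -0.3373, 0.0262]
tool_rot: [0.772, 0.635, 0.0, 0.001]
force: [0.7, 0.5, 6.2]
finger_gap: 0.687
```

Request:
move_arm([
  [[0,0,0,0,0,-0.1,0.6],[0,0,0,0,0,-0.25,0.6],[0,0,0,0,0,-0.4,0.6],[0,0,0,0,0,-0.55,0.6],[0,0,0,0,0,-0.7,0.6],[0,0,0,0,0,-0.85,0.6],[0,0,0,0,0,-0.95,0.6],[0,0,0,0,0,-1,0.6]],
])

```text
t: 12.2
tcp_pos: [0.4078, -0.3371, 0.1261]
tool_rot: [0.772, 0.635, -0.0, 0.0]
force: [0.4, -0.9, -1.4]
finger_gap: 0.688
```

Run:
```python
from h import *
chain([(.43,-.245,.145,-11.2),(.452,-.15,.145,-11.2),(.482,-.058,.145,-11.2),(.482,-.036,.125,-11.2)])
```

```text
t 12.2 tcp [ 0.4078 -0.3371  0.1261] yaw -11.14 F [ 0.4 -0.9 -1.4] gap 0.688 tilt 0.05
(0.43, -0.245, 0.145, -11.2) [0.001, 0.001, 0.001, 0.947, 0.04, -0.19] 
(0.452, -0.15, 0.145, -11.2) [0.0, 0.0, 0.0, 0.975, 0.031, 0.0] 
(0.482, -0.058, 0.145, -11.2) [0.0, 0.0, 0.0, 0.961, 0.116, 0.0] 
(0.482, -0.036, 0.125, -11.2) [0.0, 0.0, 0.0, 0.216, -0.043, 0.2]
```

Request:
move_arm([
  [[0,0,0,0.1,0,-0.05,0.6],[0,0,0,0.24,0.01,-0.1,0.6],[0,0,0,0.38,0.01,-0.15,0.6],[0,0,0,0.52,0.02,-0.19,0.6],[0,0,0,0.66,0.03,-0.19,0.6],[0,0,0,0.8,0.03,-0.19,0.6],[0,0,0,0.9,0.04,-0.19,0.6],[0,0,0,0.95,0.04,-0.19,0.6]],
])

```text
t: 13.2
tcp_pos: [0.4301, -0.2438, 0.1442]
tool_rot: [0.772, 0.635, -0.0, -0.0]
force: [-1.0, 0.0, -0.7]
finger_gap: 0.689
```

Request:
move_arm([
  [[0,0,0,0.1,0,0,0.6],[0,0,0,0.24,0.01,0,0.6],[0,0,0,0.38,0.01,0,0.6],[0,0,0,0.52,0.02,0,0.6],[0,0,0,0.66,0.02,0,0.6],[0,0,0,0.8,0.03,0,0.6],[0,0,0,0.92,0.03,0,0.6],[0,0,0,0.98,0.03,0,0.6]],
])

```text
t: 14.2
tcp_pos: [0.4518, -0.1481, 0.1443]
tool_rot: [0.772, 0.635, -0.0, -0.0]
force: [-0.8, 0.0, -1.6]
finger_gap: 0.689
```

Request:
move_arm([
  [[0,0,0,0.1,0.01,0,0.6],[0,0,0,0.23,0.03,0,0.6],[0,0,0,0.36,0.05,0,0.6],[0,0,0,0.5,0.06,0,0.6],[0,0,0,0.64,0.08,0,0.6],[0,0,0,0.78,0.1,0,0.6],[0,0,0,0.9,0.11,0,0.6],[0,0,0,0.96,0.12,0,0.6]],
])

```text
t: 15.2
tcp_pos: [0.4822, -0.0562, 0.1443]
tool_rot: [0.772, 0.636, -0.0, -0.0]
force: [0.2, -0.2, -0.5]
finger_gap: 0.688
```

Run:
```python
from h import *
from station import snapshot
chain([(.482,-.036,.125,-11.2)])
S={n:snapshot(n) for n in("top","side")}
f=lambda i,u,v:cv2.resize(i[v-50:v+50,u-65:u+65],(390,300),interpolation=cv2.INTER_CUBIC)
cv2.imwrite("pics/near2.png",np.vstack([f(S["top"]["img"],341,251),f(S["side"]["img"],355,255)])[...,::-1])
for n in S:
    P=cloud(S[n]).reshape(-1,3);I=S[n]["img"].reshape(-1,3).astype(int)
    m=orange(I)&(P[:,2]>.09);q=P[m];print(n,m.sum(),q.min(0).round(4) if m.any() else"",q.max(0).round(4) if m.any() else "")
```

```text
t 15.2 tcp [ 0.4822 -0.0562  0.1443] yaw -11.08 F [ 0.2 -0.2 -0.5] gap 0.688 tilt 0.01
(0.482, -0.036, 0.125, -11.2) [-0.0, 0.0, 0.003, 0.198, -0.041, 0.193] 
top 346 [ 0.6464 -0.5374  0.1508] [ 0.8672 -0.3941  0.1959]
side 130 [ 0.489  -0.5417  0.1333] [0.8573 0.5581 0.2309]
```

View pics/near2.png

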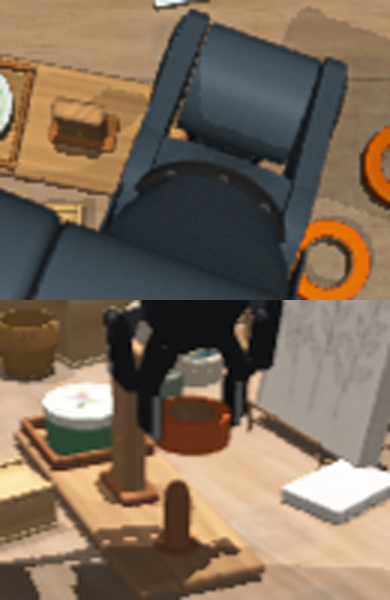

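The side crop shows the roll held level at crop (195,425), with the post clear below it at (178,490). I'll check the roll's offset in the hand by colour.

Run:
```python
from h import *
from station import snapshot,status
t=status.sense()["tcp_pos"]
s=snapshot("side");P=cloud(s)
p,i=win(P,s["img"],(356,247),20)
m=(i[:,0]>90)&(i[:,0]-i[:,2]>70)&(i[:,0]-i[:,1]>50)&(p[:,2]>.09);q=p[m]
print(m.sum(),q.min(0).round(4),q.max(0).round(4))
top=q[q[:,2]>q[:,2].max()-.004];r=cv2.minEnclosingCircle((top[:,:2]*1000).astype(np.float32));print("rim",len(top),r,"tcp",t,np.median(top[:,2]))
out=q[(q[:,2]<q[:,2].max()-.006)]; print("side-wall",len(out),*circ(out))
out=q
```

```text
232 [ 0.4521 -0.087   0.1192] [ 0.5086 -0.034   0.1459]
rim 38 ((485.4171142578125, -60.722206115722656), 29.951454162597656) tcp [ 0.4822774  -0.05651457  0.14431401] 0.14369311164234608
side-wall 170 [ 0.48154245 -0.05743902] 0.02674290651807291
```

Request:
move_arm([
  [[0,0,0,0.05,-0.01,0,0.6],[0,0,0,0.11,-0.02,0,0.6],[0,0,0,0.16,-0.03,0.03,0.6],[0,0,0,0.2,-0.04,0.07,0.6],[0,0,0,0.2,-0.04,0.12,0.6],[0,0,0,0.2,-0.04,0.17,0.6],[0,0,0,0.2,-0.04,0.21,0.6],[0,0,0,0.2,-0.04,0.25,0.6]],
])

```text
t: 16.35
tcp_pos: [0.4821, -0.0369, 0.119]
tool_rot: [0.772, 0.635, -0.0, -0.0]
force: [-0.5, -0.2, -1.8]
finger_gap: 0.687
```

Request:
move_arm([
  [[0,0,0,0,0,0.06,0.6],[0,0,0,0,0,0.14,0.6],[0,0,0,0,0,0.22,0.6],[0,0,0,0,0,0.3,0.6],[0,0,0,0,0,0.38,0.6],[0,0,0,0,0,0.46,0.6],[0,0,0,0,0,0.53,0.6],[0,0,0,0,0,0.58,0.6]],
])

```text
t: 17.35
tcp_pos: [0.482, -0.0367, 0.0608]
tool_rot: [0.772, 0.635, -0.0, -0.0]
force: [0.3, -1.2, -0.4]
finger_gap: 0.687
```

Request:
move_arm([
  [[0,0,0,0,0,0.03,0.6],[0,0,0,0,0,0.06,0.6],[0,0,0,0,0,0.09,0.6],[0,0,0,0,0,0.11,0.6],[0,0,0,0,0,0.13,0.6],[0,0,0,0,0,0.14,0.6],[0,0,0,0,0,0.15,0.6],[0,0,0,0,0,0.15,0.6]],
])

```text
t: 18.35
tcp_pos: [0.482, -0.0367, 0.0463]
tool_rot: [0.772, 0.635, -0.0, -0.0]
force: [-0.4, 0.3, -0.8]
finger_gap: 0.687
```

Run:
```python
from h import *
from station import snapshot,status
a=status.sense();print(a["tcp_pos"],a["force"])
s=snapshot("side")
cv2.imwrite("pics/near3.png",cv2.resize(s["img"][200:320,280:430],(750,600),interpolation=cv2.INTER_CUBIC)[...,::-1])
```

```text
[ 0.48199665 -0.03670258  0.04626638] [-0.39627451  0.27032198 -0.81032698]
```

View pics/near3.png

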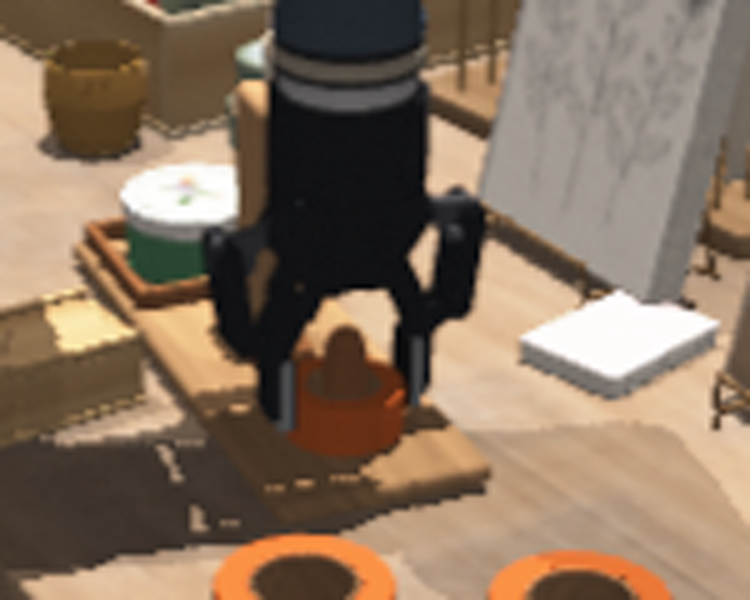

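The roll is threaded: the post tip sticks up through the hole at (345,345) and the roll sits low over the board. I'll release it and retreat.

Request:
move_arm([
  [[0,0,0,0,0,0,0.3],[0,0,0,0,0,0,0.2],[0,0,0,0,0,0,0.1],[0,0,0,0,0,0,0],[0,0,0,0,0,0,0],[0,0,0,0,0,-0.04,0],[0,0,0,0,0,-0.1,0],[0,0,0,0,0,-0.18,0]],
])

```text
t: 19.4
tcp_pos: [0.482, -0.0367, 0.0648]
tool_rot: [0.772, 0.635, -0.0, -0.0]
force: [0.2, -0.6, -0.9]
finger_gap: 1.001
```

Request:
move_arm([
  [[0,0,0,0,0,-0.1,0],[0,0,0,0,0,-0.23,0],[0,0,0,0,0,-0.37,0],[0,0,0,0,0,-0.51,0],[0,0,0,0,0,-0.65,0],[0,0,0,0,0,-0.79,0],[0,0,0,0,0,-0.92,0],[0,0,0,0,0,-1,0]],
])

```text
t: 20.4
tcp_pos: [0.4822, -0.0368, 0.1653]
tool_rot: [0.772, 0.635, 0.0, 0.0]
force: [-0.9, -0.8, -0.5]
finger_gap: 0.998
```

Run:
```python
from h import *
from station import snapshot,status
chain([(.482,-.0365,.205,-11.2),(.5022,.0672,.205,-11.2)])
s=snapshot("side");P=cloud(s)
p,i=win(P,s["img"],(348,280),20)
m=(i[:,0]>90)&(i[:,0]-i[:,2]>70)&(i[:,0]-i[:,1]>65);q=p[m]
print("roll",m.sum(),q.min(0).round(4),q.max(0).round(4))
p,i=win(P,s["img"],(333,222),14);q=p[(p[:,2]>.145)&(p[:,2]<.165)&(i[:,0]-i[:,2]>15)]
print("grip",len(q),cv2.minAreaRect((q[:,:2]*1000).astype(np.float32)) if len(q)>3 else "")
cv2.imwrite("pics/near4.png",cv2.resize(s["img"][200:320,280:430],(750,600),interpolation=cv2.INTER_CUBIC)[...,::-1])
```

```text
t 20.4 tcp [ 0.4822 -0.0368  0.1653] yaw -11.14 F [-0.9 -0.8 -0.5] gap 0.998 tilt 0.05
(0.482, -0.0365, 0.205, -11.2) [0.001, 0.0, 0.001, 0.002, -0.002, -0.397] 
(0.5022, 0.0672, 0.205, -11.2) [0.0, 0.0, 0.0, 1.056, -0.003, 0.0] OVER
roll 86 [ 0.4638 -0.0661  0.0237] [0.5116 0.0508 0.0619]
grip 26 ((502.1973571777344, 53.59897994995117), (22.070472717285156, 10.182559967041016), 72.3676986694336)
```

View pics/near4.png

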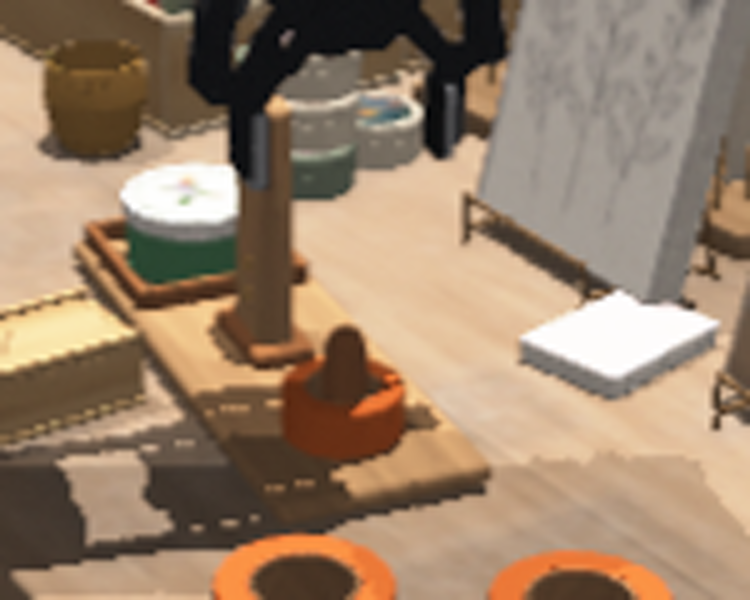

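The roll lies flat at the foot of the post and the carrier has not moved. Next I go to the grip.

Request:
move_arm([
  [[0,0,0,0,0,-0.1,0],[0,0,0,0,0,-0.22,0],[0,0,0,0.08,0,-0.33,0],[0,0,0,0.2,0,-0.4,0],[0,0,0,0.34,0,-0.4,0],[0,0,0,0.48,0,-0.4,0],[0,0,0,0.6,0,-0.4,0],[0,0,0,0.66,0,-0.4,0]],
])

```text
t: 21.45
tcp_pos: [0.4947, 0.0291, 0.204]
tool_rot: [0.772, 0.636, -0.0, -0.0]
force: [-0.3, -1.2, 1.0]
finger_gap: 0.997
```

Request:
move_arm([
  [[0,0,0,0.1,0,0,0],[0,0,0,0.22,0,0,0],[0,0,0,0.32,0,0,0],[0,0,0,0.4,0,0,0],[0,0,0,0.4,0,0.07,0],[0,0,0,0.4,0,0.16,0],[0,0,0,0.4,0,0.25,0],[0,0,0,0.4,0,0.32,0]],
])

```text
t: 22.45
tcp_pos: [0.5022, 0.067, 0.1714]
tool_rot: [0.773, 0.635, -0.0, -0.0]
force: [0.8, 0.2, 0.5]
finger_gap: 1.004
```

Run:
```python
from h import *
from station import snapshot,status
chain([(.5022,.0672,.135,-11.2)])
s=snapshot("side")
cv2.imwrite("pics/near5.png",cv2.resize(s["img"][170:290,270:420],(750,600),interpolation=cv2.INTER_CUBIC)[...,::-1])
```

```text
t 22.45 tcp [0.5022 0.067  0.1714] yaw -11.17 F [0.8 0.2 0.5] gap 1.004 tilt 0.07
(0.5022, 0.0672, 0.135, -11.2) [-0.002, 0.0, 0.001, 0.002, 0.001, 0.364]
```

View pics/near5.png

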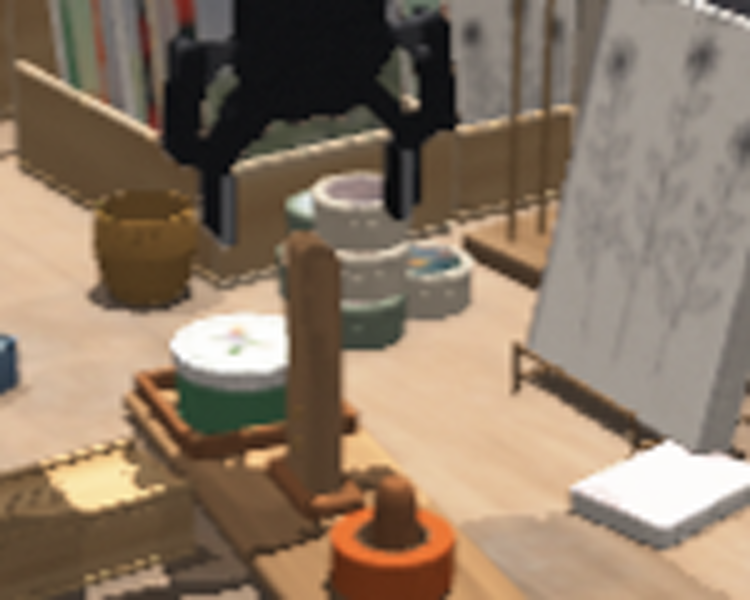

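The fingers, at (218,240) and (402,210), straddle the grip top at (315,245) evenly. I'll go down and close.

Request:
move_arm([
  [[0,0,0,0,0,0.07,0],[0,0,0,0,0,0.15,0],[0,0,0,0,0,0.23,0],[0,0,0,0,0,0.3,0],[0,0,0,0,0,0.36,0],[0,0,0,0,0,0.36,0.2],[0,0,0,0,0,0.36,0.4],[0,0,0,0,0,0.36,0.6]],
], force=25)

```text
t: 23.5
tcp_pos: [0.5027, 0.0673, 0.1366]
tool_rot: [0.772, 0.635, 0.0, 0.0]
force: [-0.5, -0.4, 0.0]
finger_gap: 0.412
```

Request:
move_arm([
  [[0,0,0,0,0,0,0.7],[0,0,0,0,0,0,0.75],[0,0,0,0,0,0,0.8],[0,0,0,0,0,0,0.85],[0,0,0,0,0,0,0.9],[0,0,0,0,0,0,1],[0,0,0,0,0,0,1],[0,0,0,0,0,0,1]],
], force=25)

```text
t: 24.5
tcp_pos: [0.5031, 0.0672, 0.1365]
tool_rot: [0.772, 0.635, 0.001, 0.001]
force: [2.9, -0.7, -0.3]
finger_gap: 0.206
```

Request:
move_arm([
  [[0,0,0,0,0,0,1],[0,0,0,0,0,0,1],[0,0,0,0,0,0,1],[0,0,0,0,0,0,1],[0,0,0,0,0,0,1],[0,0,0,0,0,-0.02,1],[0,0,0,0,0,-0.06,1],[0,0,0,0,0,-0.1,1]],
], force=90)

```text
t: 25.5
tcp_pos: [0.5006, 0.0676, 0.1455]
tool_rot: [0.772, 0.635, -0.002, -0.002]
force: [-0.3, 0.7, -6.2]
finger_gap: 0.198
```

Request:
move_arm([
  [[0,0,0,0,0,-0.05,1],[0,0,0,0,0,-0.12,1],[0,0,0,0,0,-0.2,1],[0,0,0,0,0,-0.28,1],[0,0,0,0,0,-0.36,1],[0,0,0,0,0,-0.44,1],[0,0,0,0,0,-0.5,1],[0,0,0,0,0,-0.54,1]],
])

```text
t: 26.5
tcp_pos: [0.5025, 0.0673, 0.2007]
tool_rot: [0.772, 0.635, 0.0, 0.0]
force: [0.4, 0.6, -6.9]
finger_gap: 0.198
```

```bash
cat > chk.py <<'E'
from h import *
from station import snapshot,status
import sys
chain([(.5022,.0672,.256,-11.2)])
for n in("side","top"):
    s=snapshot(n);np.savez(f"pics/{sys.argv[1]}{n}.npz",**s)
    if n=="side":cv2.imwrite(f"pics/{sys.argv[1]}.png",cv2.resize(s["img"][160:310,250:450],(800,600),interpolation=cv2.INTER_CUBIC)[...,::-1])
E
python3 chk.py lift1
```

```text
t 26.5 tcp [0.5025 0.0673 0.2007] yaw -11.14 F [ 0.4  0.6 -6.9] gap 0.198 tilt 0.02
(0.5022, 0.0672, 0.256, -11.2) [0.0, -0.0, 0.001, -0.002, -0.003, -0.553]
```

View pics/lift1.png

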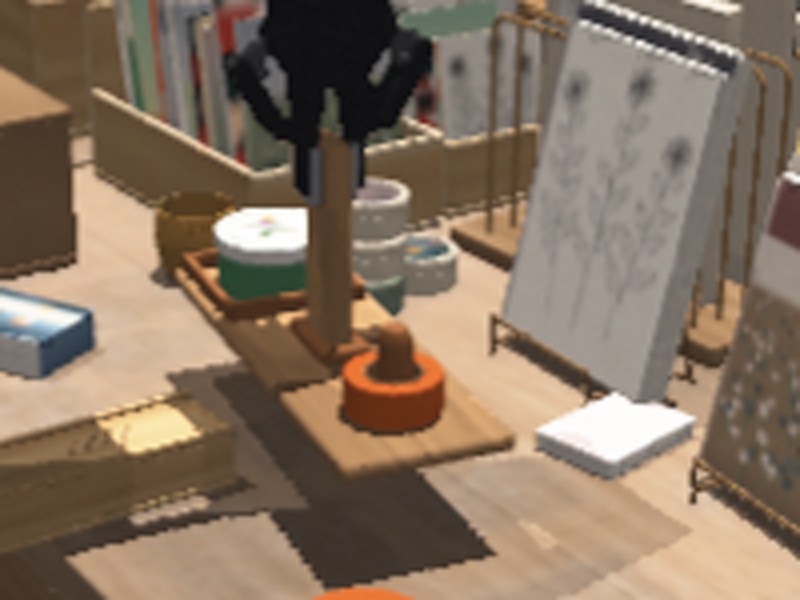

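The carrier is lifted level, with the roll at (393,390) on its post and the tub at (265,245) in its well. I'll finish the lift.

Request:
move_arm([
  [[0,0,0,0,0,-0.05,1],[0,0,0,0,0,-0.12,1],[0,0,0,0,0,-0.2,1],[0,0,0,0,0,-0.28,1],[0,0,0,0,0,-0.37,1],[0,0,0,0,0,-0.46,1],[0,0,0,0,0,-0.52,1],[0,0,0,0,0,-0.55,1]],
])

```text
t: 27.6
tcp_pos: [0.5026, 0.0673, 0.2558]
tool_rot: [0.772, 0.635, 0.0, 0.0]
force: [0.0, 0.0, -6.2]
finger_gap: 0.197
```

Request:
move_arm([
  [[0,0,0,0,0,0,1],[0,0,0,0,0,0,1],[0,0,0,0,0,0,1],[0,0,0,0,0,0,1],[0,0,0,0,0,0,1],[0,0,0,0,0,0,1],[0,0,0,0,0,0,1],[0,0,0,0,0,0,1]],
])

```text
t: 28.6
tcp_pos: [0.5025, 0.0673, 0.2553]
tool_rot: [0.772, 0.635, 0.0, 0.0]
force: [1.1, 0.6, -6.5]
finger_gap: 0.2
```

```bash
python3 chk.py lift2
python3 - <<'E'
from h import *
s=dict(np.load("pics/lift2side.npz"));P=cloud(s).reshape(-1,3)
a=np.radians(78.83);ey=np.array([np.cos(a),np.sin(a)]);ex=np.array([ey[1],-ey[0]])
o=np.array([.5022,.0672]);l=np.c_[(P[:,:2]-o)@ex,(P[:,:2]-o)@ey,P[:,2]]
m=(abs(l[:,0])<.05)&(abs(l[:,1])<.152)&(abs(l[:,2]-.136)<.012);q=l[m]
m2=m.copy()
for _ in range(4):
    A=np.c_[q[:,:2],np.ones(len(q))];c=np.linalg.lstsq(A,q[:,2],rcond=None)[0];r=q[:,2]-A@c;q=q[abs(r)<max(.003,np.std(r))]
print("board n",len(q),"height at centre",c[2].round(4),"tilt deg (x,y)",np.degrees(c[:2]).round(2))
E
```

```text
t 28.6 tcp [0.5025 0.0673 0.2553] yaw -11.14 F [ 1.1  0.6 -6.5] gap 0.2 tilt 0.0
(0.5022, 0.0672, 0.256, -11.2) [0.0, 0.0, 0.001, -0.001, -0.003, -0.007] 
board n 732 height at centre 0.1372 tilt deg (x,y) [0.31 0.52]
```

View pics/lift2.png

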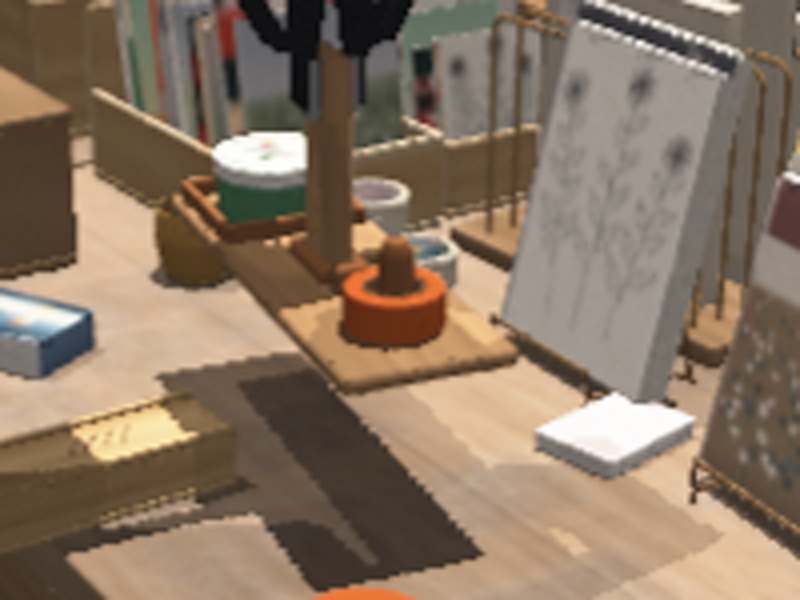

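The carrier hangs level (about 0.5°). The board top is at 0.137 m, so the feet are about 0.12 m up, with the roll at (393,305) and the tub at (262,180) in place. I'll hand in.

```bash
python3 -c "
from station import manip;print(manip.sign_off())"
```

```text
the job is handed in; nothing more can be done
None
```

I threaded the smallest orange roll onto the carrier's post and let go, and the camera showed it lying flat at the foot. I then gripped the carrier by its upright grip at 90 N and lifted it straight up. I signed off with it held there, at about 28.7 s of the 51 s allowed.

- **Height and level:** the last side view puts the base board's top at 0.137 m, so the feet are about 12 cm up. The carrier's fitted tilt was 0.3° and 0.5°, and the tool itself measured no tilt.
- **Load:** the wrist force held steady at about 6.5 N and the gripper opening did not change between the last two moves.
- **Roll and tub:** the last picture shows the roll on its post and the tub in its well.
- **Other things on the table:** I never moved toward or touched the blue roll, cards, cup or larger orange rolls. I did not check each of them again in the last images.
- **Table touch:** the fingertips pressed the table with about 6 N while gripping the roll, well below the limit.
- **Checks that fell short:** colour-based measurements of the roll after release and of the grip before grasping were unreliable because the arm hid part of each. I relied on the pictures and the earlier two-view positions instead. No check failed outright.

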